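# Clamp a test tile in the cam-lock jig

## Robot

A 6-joint arm with a two-finger parallel gripper is mounted at the origin on a cart in front of the work surface, level with it; the furniture and walls round the work are solid. World frame = base frame: x ahead of the robot, y to its left, z up, the work surface at z = 0. Lengths are in m, angles in degrees, forces in N, time in s.
With the tool pointing down it reaches from about 0.3 to 0.75 m from the base axis. Payload 8.5 kg.
Tool frame: the origin (TCP) lies on the centre line of the jaws, within the pads' length; the fingertips stand 17 mm ahead of it and the grasp point (between the pads) lies 2 mm behind it (env.tcp_to_tips is the distance from the TCP to the fingertips, in m); z points along the fingers, y is the line along which they close (so a half turn about z gives the same grasp; the last joint's range is limited). The gripper opens to 85 mm and grips with 20 to 120 N. Pads are 22 mm wide; open, the fingers measure 114 mm over their backs; the gripper's body (76 mm by 85 mm) begins 54 mm behind the grasp point. The pads swing forward as they close: fully open they stand 13 mm farther back than shut.
Start: joints at [54.127, 21.807, 74.336, -0, 83.858, -12.336], TCP at [0.22, 0.504, 0.248] pointing down, gripper open.
Joint ranges: [-178.18, 178.18], [-50.72, 133.34], [12.68, 142.11], [-81.47, 261.47], [9.98, 163.14], [-165.26, 165.26]. Speed limits (degrees/s): [136.94, 136.94, 180, 180, 180, 180].

## Interface

Orientations are given as a 3x3 rotation matrix whose columns are the frame's x, y, z axes.
In Python, from rig import env gives the robot as it stands. The module is installed in compiled form; this text tells all that it offers.
- The arm moves only by the shell command python3 -m pendant 'ROWS' [FORCE]. ROWS is JSON, a list of rows, each a list of 7 numbers: the opening, from 0 (shut) to 1 (fully open), then the shift along the tool's x, y, z in m, then the turn, a rotation vector about the tool's x, y, z in rad. A call has 1 to 5 rows; each row is the pose to reach, as a shift and turn from the pose commanded when the call began, along the tool's axes at that moment; what a row does not reach only later rows make up. A row lasts 1/8 s, in which the tool goes at most 62.5 mm and 10.7 degrees, less where a joint would pass 70% of its speed; a pose out of reach is approached as far as the arm can. A call with a gripper value outside its range is refused whole. The fingers move at their own pace and stop on an object; FORCE is the grip in N (left out, the last holds). Time passes only in rows, so rows that repeat a pose let the fingers close. It gives the time, the measured TCP pose, the force, the opening and the grip force at its end, in the units of the state.
- env.observe(): the state, without advancing time (a new reading comes with each control period).
- env.get_image(name): name is "scene" or "side" or "wrist"; returns a dict with "image" (420x560x3 uint8, blue, green, red), "fx", "fy", "cx", "cy" (pixels), "pose" (4x4, takes a point from camera to world coordinates). Camera axes: x right, y up, looking along -z (the intrinsics and any distortion apply to the point x, -y, -z); pixel columns grow to the right and rows downward; lengths in m; the calibration is good to about 2 mm. A picture is of the moment at which its call begins. There is no depth.
- env.close_job(): hands the job in; it is judged then, once.
Trained networks look in the newest picture that a camera, given by its name, has taken for a name from the list of things; names that differ only in an ending like _2 or _b are one class to them, and where a whole thing is asked for, a point or a joint stands for the part that bears it (a point fixed in the world has none). Each returns a list of dicts, best first, with "conf" (0 to 1); they miss things now and then, are a little off and sometimes report something else, mostly with a low value. They report only what shows in the picture. A call takes as long as a camera call.
- env.find_in(camera, thing): "bbox" ([centre column, centre row, width, height] in pixels, round what is visible of it).
- env.trace(camera, thing): "mask" (420x560 bool, what is visible of it) and "bbox" ([centre column, centre row, width, height] in pixels, round what is visible of it).
- env.tip_of(camera, thing): "centre" ([column, row] in pixels: a listed point, or the origin of a listed thing).
The state is a dict: "time_s": time; "q": joint angles; "qvel": joint speeds; "joint_efforts": joint torques, N m; "position": TCP position; "tool_rot": TCP orientation; "ft_force": force on the tool from outside, world axes, zero at the start; "wrist_torque": the same for the moment, N m; "grip_width": finger opening in m; "gripper_force": force on a finger pad.
Only numpy, scipy, OpenCV 4.12 (cv2) and the standard library are available. Lean on these libraries where they do the work, as an engineer would, in place of code of your own. Each camera call takes 0.05 s, during which the arm holds its last target. There are 200 camera calls.

## Task

Clamp the teal-glazed test tile in the cam-lock jig, ready for its glaze drips to be ground off: with the fingertips, push the red-knobbed cam lever clockwise (seen from above) round to its released stop, push the sliding jaw forward by its wooden heel until the tile sits square and tight against the fence, then push the lever back fully to its locked stop. Only push: do not pinch or lift anything, and leave the other things on the table where they stand.

Things in the scene. Friction and masses are not known exactly. Their poses are not given: they have to be found in the camera images.
- tile_jig: cam-lock tile jig fixed to the table: plywood board from x -130 to 138, y -85 to 45 mm, 15 mm thick. Origin on its underside under the slide's centre line; x points from the hand heel (robot's end) to the fence, z up. Fence face at x = 112 mm; cork bed for the tile 16.5 mm above the table. Guides beside the slide are 34 mm high, fence 35, jaw 37.
- cam_lever (a joint): turn of cam and lever about a vertical axis, rad, growing clockwise seen from above: 0 = locked stop (the cam's high lobe presses a brake shoe on the slide, which then stays put under a 25 N push); above 1.1 its low side faces the shoe and the slide is free; 1.65 = released stop. Starts at 0 to 0.12, stays where left; 3 to 10 N at the knob turn it.
- lever_knob (a point): point on the axis of the red upright knob at the lever's end, 55 mm above the table, 75 mm from the cam axis; knob 20 mm thick, 44 to 70 mm above the table. Locked, the lever points at -60 deg from the jig's x axis (right, a little forward); released at -154.5 deg (back to the heel end). Lever arm 12 mm wide, 33 to 40 mm above the table.
- cam_axis (a point): point on the vertical axis of the cam, at x = -40, y = -53 mm of the jig, 36 mm above the table
- jaw_slide (a joint): travel of the sliding jaw along the jig's x axis, m, growing towards the fence, 0 to 0.056. It starts between 0 and 0.02; it reads 0.050 when the tile is held square between jaw and fence. With the cam released about 3 N push it, and it stays where it is left.
- heel_back (a point): centre of the flat back face (the face to push, looking to the jig's -x) of the wooden heel that stands up on the rear end of the slide; 50 mm above the table. The heel is 46 mm wide (jig's y), 16 mm thick and reaches from 30 to 70 mm above the table. It moves with the slide.
- jaw_face (a point): middle of the front face of the jaw (60 mm wide), 20.5 mm above the table; 140 mm ahead of heel_back
- test_tile: terracotta test tile with teal glaze, 34 x 52 x 8 mm, loose on the cork bed between jaw and fence, a little askew; origin at the centre of its underside, x along its 34 mm side, z up. The jaw pushes it square against the fence.
- waiting_tile: bystander: test tile with rust-orange glaze, 34 x 52 x 8 mm, lying on the table behind the banding wheel; origin at the centre of its underside
- brass_stamp: bystander: maker's stamp standing on its brass foot, black handle, 31 mm wide, 91 mm tall; origin at the centre of its underside
- bisque_cup: bystander: orange bisque cup, 66 mm wide, 69 mm tall; origin at the centre of its underside
- rubber_kidney: bystander: red rubber kidney lying flat, 46 x 92 x 8 mm, near the table's front edge; origin at the centre of its underside
- bench_scraper: bystander: metal scraper with wooden grip, 89 x 118 x 22 mm; origin at the centre of its underside
- oxide_bottle: bystander: brown dropper bottle, 33 mm wide, 102 mm tall; origin at the centre of its underside

How it is judged:
By the outcome, as a careful person would: the job done as asked, in the order asked, and still so for the second after the job is handed in, with the robot touching nothing.
It also fails if it takes over 61 s, if anything falls off the work surface, if the arm or the gripper's body presses on something with over 40 N, if the wrist force passes 120 N, or if a joint passes its speed limit or range.

## Working session

There is one attempt and no reset: what is moved stays moved. The work goes in short steps, Python scripts to look and compute and a shell command to move; the robot and the scene stay as the last step left them, time stands still between calls to the robot, and variables do not carry over. Pictures are saved under pics/ and viewed, at most 10 in all, crops included, and the job is handed in when it is done.

```bash
mkdir -p pics
cat > h.py <<'E'
import numpy as np,cv2
from rig import env
def snap(c,f=None):
    i=env.get_image(c)
    if f: cv2.imwrite('pics/'+f,i['image'])
    return i
def proj(i,p):
    T=np.array(i['pose']);q=T[:3,:3].T@(np.asarray(p)-T[:3,3])
    return [i['fx']*q[0]/-q[2]+i['cx'], i['fy']*-q[1]/-q[2]+i['cy']]
def ray(i,uv,z):
    T=np.array(i['pose']);d=T[:3,:3]@np.array([(uv[0]-i['cx'])/i['fx'],-(uv[1]-i['cy'])/i['fy'],-1])
    o=T[:3,3];return o+d*(z-o[2])/d[2]
E
python3 - <<'E'
from h import *
np.set_printoptions(precision=4,suppress=True)
H=dict(lever_knob=.055,cam_axis=.036,heel_back=.05,jaw_face=.0205,test_tile=.0165,tile_jig=0,brass_stamp=0,bisque_cup=0,oxide_bottle=0,bench_scraper=0,rubber_kidney=0,waiting_tile=0)
for c in ('scene','side'):
    i=snap(c,c+'0.png');print(c,[k for k in i],np.array(i['pose'])[:3,3])
    for n,z in H.items():
        r=env.tip_of(c,n)
        if r: print(n,[ (np.round(a['centre']),round(a['conf'],2),ray(i,a['centre'],z)[:2]) for a in r[:2]])
s=env.observe();print(s['position'],np.array(s['tool_rot']),s['grip_width'],s['time_s'])
E
```

```text
scene ['image', 'fx', 'fy', 'cx', 'cy', 'pose'] [-0.2616 -1.2296  0.6715]
lever_knob [(array([338., 248.]), 0.66, array([ 0.5911, -0.3036])), (array([310., 226.]), 0.37, array([ 0.6165, -0.1546]))]
cam_axis [(array([306., 254.]), 0.56, array([ 0.5257, -0.2541])), (array([209., 250.]), 0.46, array([ 0.3268, -0.0853]))]
heel_back [(array([311., 243.]), 0.68, array([ 0.5587, -0.232 ])), (array([279., 252.]), 0.59, array([ 0.4556, -0.2287]))]
jaw_face [(array([307., 239.]), 0.74, array([ 0.6019, -0.162 ]))]
test_tile [(array([311., 240.]), 0.57, array([ 0.613 , -0.1652]))]
tile_jig [(array([293., 256.]), 0.8, array([ 0.5301, -0.1906])), (array([286., 220.]), 0.69, array([0.6605, 0.0211]))]
brass_stamp [(array([314., 226.]), 0.77, array([ 0.703 , -0.0664]))]
bisque_cup [(array([298., 213.]), 0.67, array([0.7307, 0.0467])), (array([206., 248.]), 0.53, array([ 0.3583, -0.0043]))]
oxide_bottle [(array([273., 195.]), 0.7, array([0.7568, 0.2302]))]
bench_scraper [(array([192., 228.]), 0.88, array([0.3879, 0.1373])), (array([296., 255.]), 0.45, array([ 0.539 , -0.1903]))]
rubber_kidney [(array(
[... 401 characters left out ...]
.]), 0.77, array([ 0.4501, -0.2109]))]
test_tile [(array([266., 211.]), 0.49, array([ 0.6255, -0.1834]))]
brass_stamp [(array([214., 240.]), 0.75, array([ 0.7044, -0.0364])), (array([266., 213.]), 0.26, array([ 0.6332, -0.2061]))]
bisque_cup [(array([197., 259.]), 0.63, array([0.7068, 0.0479]))]
oxide_bottle [(array([128., 312.]), 0.65, array([0.7453, 0.2392]))]
bench_scraper [(array([342., 315.]), 0.8, array([0.3869, 0.1543]))]
rubber_kidney [(array([361., 265.]), 0.87, array([ 0.3704, -0.0138]))]
waiting_tile [(array([226., 258.]), 0.52, array([0.6493, 0.0283]))]
[0.2196 0.5042 0.2483] [[-0.9168  0.3994 -0.    ]
 [ 0.3994  0.9168 -0.0001]
 [ 0.     -0.0001 -1.    ]] 0.08509680560399165 1.3
```

Run:
```python
import cv2
a=cv2.imread('pics/scene0.png')[170:300,160:400];b=cv2.imread('pics/side0.png')[130:340,100:420]
a=cv2.resize(a,(600,325),interpolation=2);b=cv2.resize(b,(800,525),interpolation=2)
cv2.imwrite('pics/a.png',a);cv2.imwrite('pics/b.png',b)
```

```text
(no output)
```

View pics/a.png

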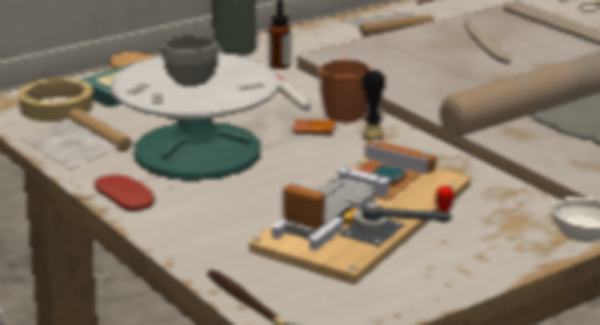

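View pics/b.png

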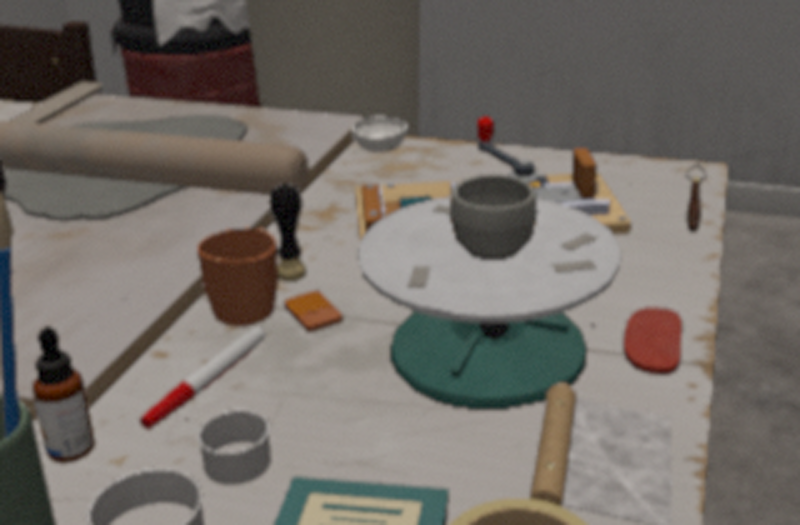

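Scene: jig at the right rear, with the knob at about scene (338,248) and the heel at about (281,252). The lever is locked, pointing right and forward, and the banding wheel with a cup stands between arm and jig. I'll cross above it with the fingers shut and look with the wrist camera.

```bash
cat >> h.py <<'E'
def goal(x,y,z,psi):
    s=env.observe();R=np.array(s['tool_rot']);p=np.array(s['position'])
    from scipy.spatial.transform import Rotation as Ro
    a=np.radians(psi);c,n=np.cos(a),np.sin(a)
    G=np.array([[c,n,0],[n,-c,0],[0,0,-1]])
    print('shift',np.round(R.T@(np.array([x,y,z])-p),4),'turn',np.round(Ro.from_matrix(R.T@G).as_rotvec(),4),'| pos',np.round(p,4),'psi',round(np.degrees(np.arctan2(R[1,0],R[0,0])),1),'F',np.round(s['ft_force'],1),'t',s['time_s'],'q',np.round(s['q']))
E
python3 -c "
from h import *
goal(.42,-.2,.31,110);goal(.42,-.2,.31,50)"
```

```text
shift [-0.4649 -0.5656 -0.0617] turn [-1.000e-04  0.000e+00  8.109e-01] | pos [0.2196 0.5042 0.2483] psi 156.5 F [ 0.  -0.3 -0.6] t 1.3 q [ 54.  22.  74.  -0.  84. -12.]
shift [-0.4649 -0.5656 -0.0617] turn [-0.      0.      1.8581] | pos [0.2196 0.5042 0.2483] psi 156.5 F [ 0.  -0.3 -0.6] t 1.3 q [ 54.  22.  74.  -0.  84. -12.]
```

```bash
python3 -m pendant '[[0,0,0,-0.06,0,0,0.15],[0,-0.46,-0.56,-0.06,0,0,1.86],[0,-0.46,-0.56,-0.06,0,0,1.86],[0,-0.46,-0.56,-0.06,0,0,1.86],[0,-0.46,-0.56,-0.06,0,0,1.86]]'; python3 -c "
from h import *
goal(.42,-.2,.31,50)"
```

```text
time_s: 1.92
position: [0.288, 0.262, 0.3085]
tool_rot: [[-0.252, 0.968, 0.001], [0.968, 0.252, 0.0], [-0.0, 0.001, -1.0]]
ft_force: [1.6, -0.2, 0.3]
grip_width: 0.0004
gripper_force: 0.0
shift [-0.4803  0.0114 -0.0015] turn [ 8.000e-04 -3.000e-04  9.526e-01] | pos [0.288  0.262  0.3085] psi 104.6 F [ 1.6 -0.2  0.3] t 1.925 q [25.  3. 90. -0. 88. 10.]
```

```bash
python3 -m pendant '[[0,-0.48,0.01,0,0,0,0.95],[0,-0.48,0.01,0,0,0,0.95],[0,-0.48,0.01,0,0,0,0.95],[0,-0.48,0.01,0,0,0,0.95],[0,-0.48,0.01,0,0,0,0.95]]'; python3 -c "
from h import *
goal(.44,-.21,.31,20)"
```

```text
time_s: 2.55
position: [0.3746, -0.0386, 0.3086]
tool_rot: [[0.632, 0.775, 0.001], [0.775, -0.632, -0.0], [0.0, 0.001, -1.0]]
ft_force: [0.8, 0.4, -0.1]
grip_width: -0.0001
gripper_force: 0.0
shift [-0.0915  0.159  -0.0012] turn [ 0.0008 -0.0007  0.5376] | pos [ 0.3746 -0.0386  0.3086] psi 50.8 F [ 0.8  0.4 -0.1] t 2.55 q [-24.   1.  91.   0.  87.  15.]
```

```bash
python3 -m pendant '[[0,-0.09,0.16,0,0,0,0.54],[0,-0.09,0.16,0,0,0,0.54],[0,-0.09,0.16,0,0,0,0.54],[0,-0.09,0.16,0,0,0,0.54]]'
python3 - <<'E'
from h import *
np.set_printoptions(precision=4,suppress=True)
goal(.44,-.21,.31,20)
i=snap('wrist','w0.png');print(np.array(i['pose']))
for n,z in dict(lever_knob=.055,cam_axis=.036,heel_back=.05,jaw_face=.0205,test_tile=.0165,tile_jig=0).items():
    for a in env.tip_of('wrist',n)[:2]: print(n,np.round(a['centre']),round(a['conf'],2),ray(i,a['centre'],z)[:2])
E
```

```text
time_s: 3.05
position: [0.4435, -0.2101, 0.3072]
tool_rot: [[0.94, 0.341, -0.001], [0.341, -0.94, 0.001], [-0.001, -0.001, -1.0]]
ft_force: [-0.7, 0.5, 0.2]
grip_width: -0.0001
gripper_force: 0.0
shift [-0.0032 -0.0012 -0.0028] turn [-0.0011  0.0009 -0.0007] | pos [ 0.4435 -0.2101  0.3072] psi 20.0 F [-0.7  0.5  0.2] t 3.05 q [-39.  14.  77.  -0.  90.  31.]
[[ 0.3402  0.8969  0.2828  0.5163]
 [-0.9404  0.3247  0.1014 -0.1842]
 [-0.0009 -0.3004  0.9538  0.433 ]
 [ 0.      0.      0.      1.    ]]
lever_knob [407.  80.] 0.89 [ 0.5828 -0.3066]
heel_back [302. 164.] 0.86 [ 0.4554 -0.2317]
jaw_face [300.  44.] 0.78 [ 0.5822 -0.1817]
test_tile [296.   7.] 0.64 [ 0.617  -0.1647]
tile_jig [298.  81.] 0.97 [ 0.5449 -0.1951]
```

View pics/w0.png

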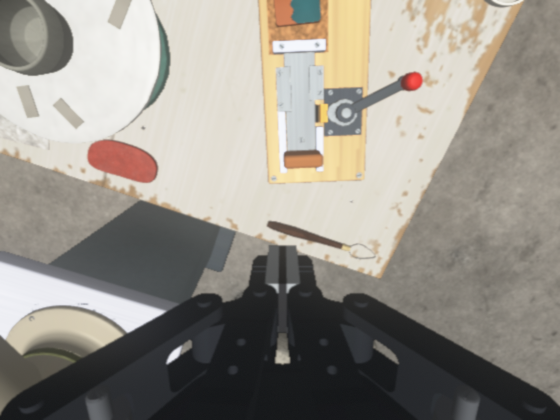

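Wrist view: heel at (302,160), cam at (343,112), knob at (412,81), and the board's rear corners at (269,184) and (362,179). The lever is locked. Now I'll fit the jig pose.

```bash
cat >> h.py <<'E'
def jig():
    return np.load('jig.npy')  # x,y,yaw
def J(p):
    x,y,a=jig();return np.array([x+np.cos(a)*p[0]-np.sin(a)*p[1],y+np.sin(a)*p[0]+np.cos(a)*p[1]])
def finger(th,d,off=0):
    """jig xy for tool: lever angle th rad joint, tangential offset d (+ = counterclockwise side), psi world deg along tangent"""
    a=np.radians(-60)-th;r=.075+off
    p=np.array([-.04,-.053])+r*np.array([np.cos(a),np.sin(a)])+d*np.array([-np.sin(a),np.cos(a)])
    return J(p),np.degrees(a+jig()[2])+90-180
E
python3 - <<'E'
from h import *
from scipy.optimize import least_squares
i=snap('wrist')
pts=[((269,184),.015,(-.13,.045)),((362,179),.015,(-.13,-.085)),((343,112),.040,(-.04,-.053))]
W=[ray(i,u,z)[:2] for u,z,_ in pts]
f=lambda v:np.ravel([[v[0]+np.cos(v[2])*p[0]-np.sin(v[2])*p[1]-w[0],v[1]+np.sin(v[2])*p[0]+np.cos(v[2])*p[1]-w[1]] for w,(_,_,p) in zip(W,pts)])
r=least_squares(f,[.5,-.2,.35]);np.save('jig.npy',r.x);print(r.x[:2],np.degrees(r.x[2]),np.round(f(r.x)*1000,1))
def inv(w):
    x,y,a=r.x;d=np.array(w)-[x,y];return np.round([np.cos(a)*d[0]+np.sin(a)*d[1],-np.sin(a)*d[0]+np.cos(a)*d[1]],4)
k=ray(i,(407,82),.055)[:2]
print('knob jig',inv(k),'k2',inv(ray(i,(412,80),.07)[:2]),'heel',inv(ray(i,(302,164),.05)[:2]),'heel top',inv(ray(i,(304,166),.07)[:2]),'jaw',inv(ray(i,(300,44),.0205)[:2]))
for th in (0,.05,.12): print(th,finger(th,0),inv(finger(th,0)[0]))
print(finger(0.05,.035),finger(1.65,.021))
E
```

```text
[ 0.54385488 -0.18792941] 23.511745198251095 [-1.1  2.   0.8 -1.9  0.3 -0.1]
knob jig [-0.0113 -0.1213] k2 [-0.01  -0.121] heel [-0.0981 -0.0011] heel top [-0.0967 -0.0023] jaw [ 0.0391 -0.0058]
0 (array([ 0.58861781, -0.29708609]), np.float64(-126.4882548017489)) [-0.0025 -0.118 ]
0.05 (array([ 0.58631342, -0.30004402]), np.float64(-129.353043777403)) [-0.0058 -0.1197]
0.12 (array([ 0.5828451 , -0.30398381]), np.float64(-133.36374834331878)) [-0.0105 -0.122 ]
(array([ 0.60850681, -0.27298014]), np.float64(-129.353043777403)) (array([ 0.49493159, -0.32285189]), np.float64(-221.02629099833476))
```

Run:
```python
from h import *
from scipy.optimize import least_squares
v=jig();P=[((-.13,.045),1),((-.13,-.085),1),((-.04,-.053),1),((-.0981,0),2),((.0391,0),2)]
M=[(-.1300,.045),(-.13,-.085),(-.04,-.053),(-.0981,-.0011),(.0391,-.0058)]
W=[J(m) for m in M]
f=lambda v:np.ravel([[(v[0]+np.cos(v[2])*p[0]-np.sin(v[2])*p[1]-w[0])*(k==1),v[1]+np.sin(v[2])*p[0]+np.cos(v[2])*p[1]-w[1]] for w,(p,k) in zip(W,P)])
r=least_squares(f,v);np.save('jig.npy',r.x);print(r.x,np.degrees(r.x[2]),f(r.x).round(4))
x,ps=finger(.1,.042,.0);print(x,ps);goal(*x,.12,ps+180);goal(*x,.064,ps+180)
```

```text
[ 0.54509315 -0.19027271  0.39203686] 22.46205762361116 [ 0.0011  0.0002 -0.0011 -0.0008  0.0001 -0.002   0.      0.0003 -0.
  0.0023]
[ 0.61177678 -0.27535725] -133.26752032769707
shift [0.1344 0.1236 0.1889] turn [ 7.00e-04 -2.00e-04 -4.61e-01] | pos [ 0.4427 -0.2061  0.3088] psi 20.3 F [-0.8 -0.2 -0.1] t 3.45 q [-39.  13.  77.   0.  90.  31.]
shift [0.1344 0.1235 0.2449] turn [ 7.00e-04 -2.00e-04 -4.61e-01] | pos [ 0.4427 -0.2061  0.3088] psi 20.3 F [-0.8 -0.2 -0.1] t 3.45 q [-39.  13.  77.   0.  90.  31.]
```

```bash
python3 -m pendant '[[0,0.134,0.124,0.19,0,0,-0.46],[0,0.134,0.124,0.19,0,0,-0.46],[0,0.134,0.124,0.19,0,0,-0.46],[0,0.134,0.124,0.19,0,0,-0.46],[0,0.134,0.124,0.19,0,0,-0.46]]'
python3 - <<'E'
from h import *
x,ps=finger(.1,.042,.0);goal(*x,.064,ps+180)
i=snap('wrist','w1.png')
a=env.tip_of('wrist','lever_knob')
if a: print(a[0],ray(i,a[0]['centre'],.055),finger(.12,0)[0])
E
```

```text
time_s: 4.08
position: [0.6118, -0.2763, 0.1142]
tool_rot: [[0.686, 0.727, -0.005], [0.727, -0.686, 0.003], [-0.001, -0.006, -1.0]]
ft_force: [-0.7, 0.2, 0.1]
grip_width: 0.0004
gripper_force: 0.0
shift [ 0.0007 -0.0004  0.0502] turn [-0.0056  0.0009 -0.0014] | pos [ 0.6118 -0.2763  0.1142] psi 46.7 F [-0.7  0.2  0.1] t 4.075 q [-34.  40.  64.   0.  76.   9.]
```

View pics/w1.png

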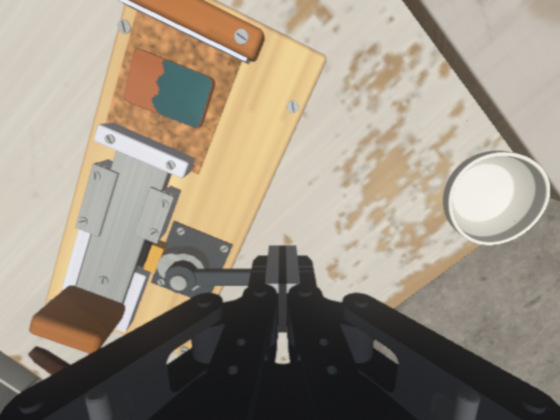

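The picture shows the cam at (180,270), the lever running right at row ~277, and the board's front-right corner at (325,57). The knob is hidden under the gripper. I'll check the fit against these.

Run:
```python
from h import *
i=snap('wrist')
for n,p,z,u in (('corner',(.138,-.085),.015,(325,57)),('cam',(-.04,-.053),.04,(178,272))):
    print(n,np.round((ray(i,u,z)[:2]-J(p))*1000,1),proj(i,[*J(p),z]))
s=env.observe();p=np.array(s['position']);print('tip px',proj(i,p-[0,0,.017]))
x,y,a=jig();d=ray(i,(325,57),.015)[:2]-ray(i,(178,272),.04)[:2];print(np.degrees(np.arctan2(d[1],d[0])-np.arctan2(-.032,.178)),np.hypot(*d),np.hypot(.178,.032))
for th in (.1,.12): k=finger(th,0)[0];print('knob px',proj(i,[*k,.07]),proj(i,[*k,.044]))
a=ray(i,(178,272),.04)[:2];b=ray(i,(245,277),.04)[:2];b=b-a;print('lever ang',np.degrees(np.arctan2(b[1],b[0])-jig()[2]))
```

```text
corner [-1.3 -4.6] [np.float64(321.91770454523504), np.float64(49.970777558565004)]
cam [ 1.3 -0.5] [np.float64(176.32206408133288), np.float64(272.649448580804)]
tip px [np.float64(280.81829134873993), np.float64(263.8932450423519)]
21.354207869074774 0.17749192014483872 0.18085353189805278
knob px [np.float64(280.48307035133985), np.float64(297.01976629326737)] [np.float64(280.71441608451903), np.float64(275.3749106397202)]
knob px [np.float64(280.4697617140977), np.float64(299.0772729083941)] [np.float64(280.7021075891082), np.float64(277.2496957509752)]
lever ang -70.69304194611348
```

```bash
python3 -m pendant '[[0,0,0,0.05,0,0,0],[0,0,0,0.05,0,0,0]]'
cat >> h.py <<'E'
def rows(ths,d,z=.064,off=0):
    s=env.observe();R=np.array(s['tool_rot']);p=np.array(s['position']);ps0=np.degrees(np.arctan2(R[1,0],R[0,0]))
    print('pos',p.round(4),'psi',round(ps0,1),'F',np.round(s['ft_force'],1),'t',s['time_s'])
    for t in ths:
        x,ps=finger(t,d,off);dp=(ps-ps0+90)%180-90
        print(round(t,2),np.round(R.T@(np.array([*x,z])-p),4),round(-np.radians(dp),3))
E
python3 - <<'E'
from h import *
rows(np.arange(.1,.9,.16),.021)
E
```

```text
time_s: 4.47
position: [0.6098, -0.2759, 0.0678]
tool_rot: [[0.687, 0.727, -0.003], [0.727, -0.687, 0.002], [-0.001, -0.004, -1.0]]
ft_force: [-0.6, 0.8, 0.0]
grip_width: -0.0001
gripper_force: 0.0
pos [ 0.6098 -0.2759  0.0678] psi 46.6 F [-0.6  0.8  0. ] t 4.475
0.1 [-0.0193  0.0011  0.0038] -0.002
0.26 [-0.0315  0.0035  0.0038] 0.158
0.42 [-0.0439  0.004   0.0038] 0.318
0.58 [-0.0563  0.0024  0.0038] 0.478
0.74 [-0.0682 -0.0011  0.0038] 0.638
```

```bash
python3 -m pendant '[[0,-0.019,0.001,0.003,0,0,0],[0,-0.0315,0.0035,0.003,0,0,0.16],[0,-0.044,0.004,0.003,0,0,0.32],[0,-0.056,0.0025,0.003,0,0,0.48],[0,-0.068,-0.001,0.003,0,0,0.64]]'
python3 - <<'E'
from h import *
rows(np.arange(.9,1.6,.16),.021)
E
```

```text
time_s: 5.1
position: [0.5647, -0.3278, 0.0683]
tool_rot: [[0.986, 0.167, 0.006], [0.167, -0.986, -0.004], [0.005, 0.005, -1.0]]
ft_force: [4.6, -1.2, -2.1]
grip_width: -0.0001
gripper_force: 2.4
pos [ 0.5647 -0.3278  0.0683] psi 9.6 F [ 4.6 -1.2 -2.1] t 5.1
0.9 [-0.0142 -0.001   0.0042] 0.152
1.06 [-0.0267 -0.0005  0.0042] 0.312
1.22 [-0.039  -0.0019  0.0041] 0.472
1.38 [-0.051  -0.0054  0.004 ] 0.632
1.54 [-0.0623 -0.0107  0.0039] 0.792
```

```bash
python3 -m pendant '[[0,-0.014,-0.001,0.003,0,0,0.15],[0,-0.027,-0.0005,0.003,0,0,0.31],[0,-0.039,-0.002,0.003,0,0,0.47],[0,-0.051,-0.0055,0.003,0,0,0.63],[0,-0.062,-0.011,0.003,0,0,0.79]]'
python3 - <<'E'
from h import *
rows([1.6,1.65,1.70,1.75],.021)
E
```

```text
time_s: 5.72
position: [0.501, -0.3274, 0.0654]
tool_rot: [[0.812, -0.583, 0.005], [-0.583, -0.812, -0.004], [0.006, 0.001, -1.0]]
ft_force: [2.6, -0.5, 0.6]
grip_width: 0.0006
gripper_force: 1.2
pos [ 0.501  -0.3274  0.0654] psi -35.7 F [ 2.6 -0.5  0.6] t 5.725
1.6 [-0.0039  0.001   0.0013] 0.062
1.65 [-0.0078  0.0017  0.0013] 0.112
1.7 [-0.0116  0.0023  0.0013] 0.162
1.75 [-0.0155  0.0026  0.0013] 0.212
```

```bash
python3 -m pendant '[[0,-0.004,0.001,0,0,0,0.06],[0,-0.008,0.0015,0,0,0,0.11],[0,-0.010,0.002,0,0,0,0.14],[0,-0.010,0.002,0,0,0,0.14]]'
python3 - <<'E'
from h import *
rows([1.7,1.75,1.8],.021)
E
```

```text
time_s: 6.22
position: [0.4949, -0.3253, 0.0657]
tool_rot: [[0.726, -0.688, 0.012], [-0.688, -0.726, -0.01], [0.016, -0.001, -1.0]]
ft_force: [15.6, -8.5, -8.1]
grip_width: 0.0
gripper_force: 8.5
pos [ 0.4949 -0.3253  0.0657] psi -43.5 F [15.6 -8.5 -8.1] t 6.225
1.7 [-0.0054  0.0011  0.0016] 0.026
1.75 [-0.0092  0.0019  0.0016] 0.076
1.8 [-0.013   0.0026  0.0015] 0.126
```

```bash
python3 -m pendant '[[0,0.03,0,0,0,0,0],[0,0.03,0,-0.06,0,0,0],[0,0.03,0,-0.12,0,0,0],[0,0.03,0,-0.12,0,0,0]]'
python3 - <<'E'
from h import *
goal(*J((-.16,0)),.18,22.5)
E
```

```text
time_s: 6.72
position: [0.5142, -0.3441, 0.19]
tool_rot: [[0.727, -0.687, 0.01], [-0.687, -0.727, -0.01], [0.014, 0.001, -1.0]]
ft_force: [-0.4, -0.2, 0.4]
grip_width: 0.0001
gripper_force: 0.0
shift [-0.1488  0.013   0.008 ] turn [ 0.0084 -0.0119 -1.1499] | pos [ 0.5142 -0.3441  0.19  ] psi -43.4 F [-0.4 -0.2  0.4] t 6.725 q [-45.  31.  69.  -0.  80.  89.]
```

```bash
python3 -m pendant '[[0,-0.149,0.013,0.008,0.008,-0.012,-1.15],[0,-0.149,0.013,0.008,0.008,-0.012,-1.15],[0,-0.149,0.013,0.008,0.008,-0.012,-1.15],[0,-0.149,0.013,0.008,0.008,-0.012,-1.15],[0,-0.149,0.013,0.008,0.008,-0.012,-1.15]]'; python3 -m pendant '[[0,0,0,0,0,0,-0.22],[0,0,0,0,0,0,-0.22]]'
python3 - <<'E'
from h import *
goal(*J((-.135,0)),.064,22.5)
i=snap('wrist','w2.png')
for n,z in dict(lever_knob=.055,heel_back=.05,jaw_face=.0205).items():
    for a in env.tip_of('wrist',n)[:1]: print(n,np.round(a['centre']),round(a['conf'],2),ray(i,a['centre'],z)[:2])
print(finger(1.65,0)[0],J((-.098,0)))
E
```

```text
time_s: 7.35
position: [0.3955, -0.2494, 0.1755]
tool_rot: [[0.983, 0.185, -0.006], [0.185, -0.983, 0.007], [-0.004, -0.008, -1.0]]
ft_force: [0.5, 0.6, 0.3]
grip_width: 0.0005
gripper_force: 0.0
time_s: 7.6
position: [0.3958, -0.2495, 0.1752]
tool_rot: [[0.921, 0.39, -0.006], [0.39, -0.921, 0.007], [-0.003, -0.009, -1.0]]
ft_force: [-0.6, -0.4, -0.3]
grip_width: 0.0
gripper_force: 0.0
shift [0.0259 0.0036 0.1111] turn [-0.0092  0.0029  0.0074] | pos [ 0.3958 -0.2495  0.1752] psi 22.9 F [-0.6 -0.4 -0.3] t 7.6 q [-47.  18.  94.   0.  69.  20.]
lever_knob [403. 136.] 0.98 [ 0.47783954 -0.31349919]
heel_back [291. 122.] 0.73 [ 0.45415795 -0.23119888]
[ 0.47811897 -0.31020387] [ 0.45452814 -0.22771572]
```

View pics/w2.png

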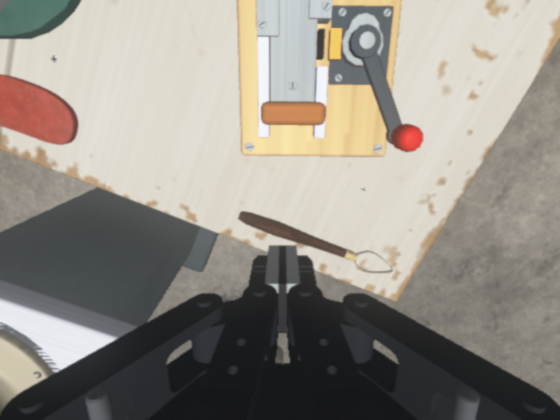

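The lever is at the released stop (knob at pixel (407,137), matching joint 1.65), and the heel is at (293,113). Next I lower behind the heel.

```bash
python3 -m pendant '[[0,0.013,0.0065,0.06,-0.009,0.003,0.007],[0,0.025,0.0065,0.114,-0.009,0.003,0.007],[0,0.025,0.0065,0.114,-0.009,0.003,0.007]]'
python3 - <<'E'
from h import *
goal(*J((-.098-.011,-.003)),.060,22.5);goal(*J((-.062-.011,-.003)),.060,22.5)
E
```

```text
time_s: 8.18
position: [0.42, -0.243, 0.0578]
tool_rot: [[0.924, 0.383, -0.006], [0.383, -0.924, 0.007], [-0.003, -0.008, -1.0]]
ft_force: [-0.5, 0.5, 1.4]
grip_width: -0.0004
gripper_force: 0.0
shift [ 0.0268  0.0021 -0.0023] turn [-0.0084  0.0032  0.0004] | pos [ 0.42   -0.243   0.0578] psi 22.5 F [-0.5  0.5  1.4] t 8.175 q [-44.  29.  99.   0.  52.  23.]
shift [ 0.0628  0.0021 -0.0024] turn [-0.0084  0.0032  0.0004] | pos [ 0.42   -0.243   0.0578] psi 22.5 F [-0.5  0.5  1.4] t 8.175 q [-44.  29.  99.   0.  52.  23.]
```

```bash
python3 -m pendant '[[0,0.015,0.001,-0.002,0,0,0],[0,0.027,0.001,-0.002,0,0,0],[0,0.036,0.001,-0.002,0,0,0],[0,0.045,0.001,-0.002,0,0,0],[0,0.053,0.001,-0.002,0,0,0]]'; python3 -m pendant '[[0,0.004,0,0,0,0,0],[0,0.007,0,0,0,0,0]]';  python3 - <<'E'
from h import *
goal(*J((-.062-.011,-.003)),.060,22.5)
E
```

```text
time_s: 8.8
position: [0.4708, -0.2248, 0.0624]
tool_rot: [[0.923, 0.384, -0.001], [0.384, -0.923, 0.001], [-0.0, -0.001, -1.0]]
ft_force: [-2.8, -2.2, 2.5]
grip_width: -0.0002
gripper_force: 2.1
time_s: 9.05
position: [0.4769, -0.2221, 0.0621]
tool_rot: [[0.923, 0.384, -0.001], [0.384, -0.923, 0.002], [-0.001, -0.002, -1.0]]
ft_force: [-3.4, -1.5, 2.4]
grip_width: 0.0
gripper_force: 1.8
shift [ 0.0022 -0.0003  0.0021] turn [-0.0021  0.0006  0.0011] | pos [ 0.4769 -0.2221  0.0621] psi 22.6 F [-3.4 -1.5  2.4] t 9.05 q [-38.  32.  93.   0.  56.  30.]
```

```bash
python3 -m pendant '[[0,0.003,0,0,0,0,0],[0,0.003,0,0,0,0,0]]'; python3 -m pendant '[[0,0.003,0,0,0,0,0],[0,0.003,0,0,0,0,0]]'
```

```text
time_s: 9.3
position: [0.4771, -0.2219, 0.0621]
tool_rot: [[0.923, 0.384, -0.007], [0.384, -0.923, 0.001], [-0.006, -0.003, -1.0]]
ft_force: [-17.9, -10.2, 9.1]
grip_width: -0.0002
gripper_force: 10.1
time_s: 9.55
position: [0.4773, -0.2218, 0.0621]
tool_rot: [[0.923, 0.384, -0.013], [0.385, -0.923, -0.0], [-0.012, -0.005, -1.0]]
ft_force: [-35.0, -18.0, 14.1]
grip_width: -0.0002
gripper_force: 19.3
```

```bash
python3 -c "
from h import *
goal(*J((-.062-.011,-.003)),.060,22.5)"
```

```text
shift [ 0.0017 -0.0002  0.0021] turn [-0.0047  0.0121  0.002 ] | pos [ 0.4773 -0.2218  0.0621] psi 22.6 F [-35.  -18.   14.1] t 9.55 q [-38.  32.  92.  -1.  56.  30.]
```

```bash
python3 -m pendant '[[0,-0.02,0,0,0,0,0],[0,-0.06,0,-0.03,0,0,0],[0,-0.09,0,-0.09,0,0,0],[0,-0.09,0,-0.12,0,0,0],[0,-0.09,0,-0.12,0,0,0]]'
python3 - <<'E'
from h import *
i=snap('wrist','w3.png')
for n,z in dict(lever_knob=.055,heel_back=.05,jaw_face=.0205).items():
    for a in env.tip_of('wrist',n)[:1]: print(n,np.round(a['centre']),round(a['conf'],2),ray(i,a['centre'],z)[:2])
print(finger(1.65,0)[0],J((-.062,0)))
x,ps=finger(1.65,-.042);goal(*x,.10,ps+180)
E
```

```text
time_s: 10.18
position: [0.4, -0.2552, 0.1843]
tool_rot: [[0.924, 0.383, 0.003], [0.383, -0.924, -0.002], [0.002, 0.003, -1.0]]
ft_force: [0.8, 0.2, -0.6]
grip_width: -0.0002
gripper_force: 0.0
lever_knob [388. 141.] 0.75 [ 0.47568836 -0.31572285]
heel_back [283.  76.] 0.61 [ 0.48840308 -0.22037285]
[ 0.47811897 -0.31020387] [ 0.48779692 -0.21396114]
shift [0.0334 0.0445 0.0807] turn [-0.0033  0.0032  1.1284] | pos [ 0.3992 -0.2541  0.1809] psi 22.6 F [-0.1 -0.6 -0. ] t 10.375 q [-47.  18.  92.   0.  70.  21.]
```

View pics/w3.png

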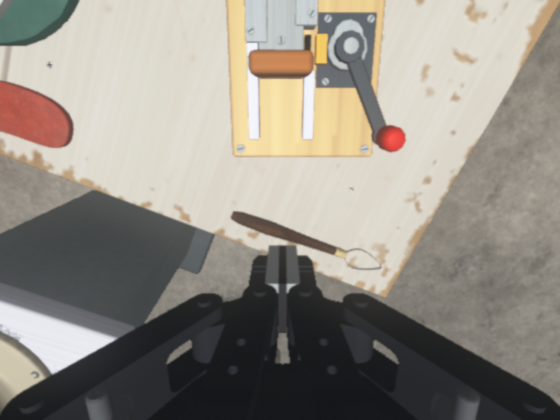

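The heel (281,63) has moved fully forward, and the knob (390,138) is still released. Now over to the knob's heel side.

```bash
python3 -m pendant '[[0,0.033,0.047,0.05,0,0,1.13],[0,0.033,0.047,0.08,0,0,1.13],[0,0.033,0.047,0.08,0,0,1.13],[0,0.033,0.047,0.08,0,0,1.13],[0,0.033,0.047,0.08,0,0,1.13]]'; python3 -m pendant '[[0,0,0,0,0,0,0.19],[0,0,0,0,0,0,0.19]]'
python3 - <<'E'
from h import *
j=jig();j[1]-=.003;np.save('jig.npy',j)
x,ps=finger(1.65,-.042);goal(*x,.064,ps+180)
E
```

```text
time_s: 11.0
position: [0.4476, -0.2846, 0.1005]
tool_rot: [[0.853, -0.522, -0.003], [-0.522, -0.853, 0.004], [-0.004, -0.002, -1.0]]
ft_force: [0.3, -0.3, 1.5]
grip_width: -0.0002
gripper_force: 0.0
time_s: 11.25
position: [0.4476, -0.2847, 0.1009]
tool_rot: [[0.744, -0.668, -0.002], [-0.668, -0.744, 0.003], [-0.004, -0.001, -1.0]]
ft_force: [0.2, -0.6, 0.7]
grip_width: -0.0001
gripper_force: 0.0
shift [-0.0002  0.0007  0.0369] turn [-0.0008  0.004   0.0025] | pos [ 0.4476 -0.2847  0.1009] psi -41.9 F [ 0.2 -0.6  0.7] t 11.25 q [-45.  29.  90.   0.  62.  87.]
```

```bash
python3 -m pendant '[[0,0,0.001,0.036,0,0.004,0],[0,0,0.001,0.036,0,0.004,0]]'
python3 - <<'E'
from h import *
rows([1.65,1.49,1.33,1.17,1.01],-.021)
E
```

```text
time_s: 11.5
position: [0.4461, -0.2848, 0.064]
tool_rot: [[0.745, -0.667, -0.002], [-0.667, -0.745, 0.003], [-0.004, -0.001, -1.0]]
ft_force: [-0.7, 0.3, 0.8]
grip_width: -0.0002
gripper_force: 0.0
pos [ 0.4461 -0.2848  0.064 ] psi -41.9 F [-0.7  0.3  0.8] t 11.5
1.65 [ 0.0218 -0.0003 -0.0001] 0.004
1.49 [ 0.034   0.0021 -0.0002] -0.156
1.33 [ 0.0465  0.0026 -0.0002] -0.316
1.17 [ 0.0588  0.001  -0.0002] -0.476
1.01 [ 0.0708 -0.0024 -0.0003] -0.636
```

```bash
python3 -m pendant '[[0,0.02,0,0,0,0,0],[0,0.034,0.002,0,0,0,-0.16],[0,0.0465,0.0025,0,0,0,-0.32],[0,0.059,0.001,0,0,0,-0.48],[0,0.071,-0.0025,0,0,0,-0.64]]'
python3 - <<'E'
from h import *
rows([.85,.69,.53,.37,.21],-.021)
E
```

```text
time_s: 12.12
position: [0.5012, -0.3312, 0.0668]
tool_rot: [[0.996, -0.086, -0.0], [-0.086, -0.996, 0.001], [-0.0, -0.001, -1.0]]
ft_force: [-2.8, 2.6, -0.2]
grip_width: -0.0004
gripper_force: 1.8
pos [ 0.5012 -0.3312  0.0668] psi -4.9 F [-2.8  2.6 -0.2] t 12.125
0.85 [0.0113 0.0015 0.0028] -0.151
0.69 [0.0237 0.0021 0.0028] -0.311
0.53 [0.0361 0.0006 0.0028] -0.471
0.37 [ 0.0481 -0.0028  0.0028] -0.631
0.21 [ 0.0593 -0.0081  0.0028] -0.791
```

```bash
python3 -m pendant '[[0,0.0115,0.0015,0.002,0,0,-0.15],[0,0.024,0.002,0.002,0,0,-0.31],[0,0.036,0.0005,0.002,0,0,-0.47],[0,0.048,-0.003,0.002,0,0,-0.63],[0,0.059,-0.008,0.002,0,0,-0.79]]'
python3 - <<'E'
from h import *
rows([.1,0.04,0,-.05,-.1],-.021)
E
```

```text
time_s: 12.75
position: [0.5597, -0.3298, 0.0651]
tool_rot: [[0.762, 0.647, -0.002], [0.647, -0.762, -0.001], [-0.003, -0.0, -1.0]]
ft_force: [-10.2, -2.5, 1.5]
grip_width: -0.0001
gripper_force: 4.9
pos [ 0.5597 -0.3298  0.0651] psi 40.3 F [-10.2  -2.5   1.5] t 12.75
0.1 [0.0104 0.0015 0.0011] -0.112
0.04 [0.015  0.0021 0.0011] -0.172
0 [0.0181 0.0024 0.0011] -0.212
-0.05 [0.022  0.0025 0.0011] -0.262
-0.1 [0.0259 0.0024 0.0011] -0.312
```

```bash
python3 -m pendant '[[0,0.008,0.001,0,0,0,-0.09],[0,0.0125,0.002,0,0,0,-0.14],[0,0.016,0.002,0,0,0,-0.18]]'; python3 -m pendant '[[0,0.003,0.0005,0,0,0,-0.03],[0,0.003,0.0005,0,0,0,-0.03]]';python3 -m pendant '[[0,0.002,0,0,0,0,0],[0,0.002,0,0,0,0,0]]'
python3 - <<'E'
from h import *
rows([0,-.05,-.1],-.021)
E
```

```text
time_s: 13.12
position: [0.5735, -0.3213, 0.0652]
tool_rot: [[0.637, 0.771, -0.001], [0.771, -0.637, -0.002], [-0.002, 0.001, -1.0]]
ft_force: [-7.5, -5.8, 0.1]
grip_width: -0.0003
gripper_force: 4.4
time_s: 13.38
position: [0.5744, -0.3208, 0.0652]
tool_rot: [[0.615, 0.789, -0.004], [0.789, -0.615, -0.004], [-0.006, -0.0, -1.0]]
ft_force: [-14.3, -11.0, 2.0]
grip_width: 0.0
gripper_force: 8.5
time_s: 13.62
position: [0.5745, -0.3206, 0.0653]
tool_rot: [[0.616, 0.788, -0.006], [0.788, -0.616, -0.006], [-0.008, -0.001, -1.0]]
ft_force: [-20.3, -16.4, 1.3]
grip_width: -0.0002
gripper_force: 12.4
pos [ 0.5745 -0.3206  0.0653] psi 52.0 F [-20.3 -16.4   1.3] t 13.625
0 [ 0.0009 -0.0001  0.0013] -0.008
-0.05 [0.0047 0.0009 0.0012] -0.058
-0.1 [0.0085 0.0016 0.0012] -0.108
```

The lever is hard against the stop at joint ≈ 0. I'll back off, rise and check.

```bash
python3 -m pendant '[[0,-0.04,0,0,0,0,0],[0,-0.06,0,-0.06,0,0,0],[0,-0.10,0,-0.12,0,0,0],[0,-0.14,0,-0.18,0,0,0],[0,-0.14,0,-0.18,0,0,0]]'; python3 -m pendant '[[0,0,0,0,0,0,0.18],[0,0,0,0,0,0,0.36],[0,0,0,0,0,0,0.5]]'
python3 - <<'E'
from h import *
i=snap('wrist','w4.png')
for n,z in dict(lever_knob=.055,heel_back=.05,jaw_face=.0205,test_tile=.0165).items():
    for a in env.tip_of('wrist',n)[:1]: print(n,np.round(a['centre']),round(a['conf'],2),ray(i,a['centre'],z)[:2])
print(finger(0,0)[0],J((-.062,0)),J((.078,0)),J((.095,0)),env.observe()['ft_force'])
E
```

```text
time_s: 14.25
position: [0.4905, -0.4287, 0.2494]
tool_rot: [[0.616, 0.788, 0.006], [0.788, -0.616, -0.006], [-0.001, 0.009, -1.0]]
ft_force: [0.1, 0.2, -0.5]
grip_width: 0.0001
gripper_force: 0.0
time_s: 14.62
position: [0.4913, -0.4267, 0.2455]
tool_rot: [[0.92, 0.393, 0.002], [0.393, -0.92, -0.001], [0.002, 0.002, -1.0]]
ft_force: [0.6, -0.5, 0.0]
grip_width: -0.0001
gripper_force: 0.0
lever_knob [200.  30.] 0.92 [ 0.58901904 -0.30656096]
heel_back [78. 98.] 0.57 [ 0.48863657 -0.21621911]
[ 0.58784888 -0.30323111] [ 0.48779692 -0.21696114] [ 0.6171755  -0.16347113] [ 0.63288576 -0.15697591] [-0.06474351 -0.23421268 -0.35404402]
```

View pics/w4.png

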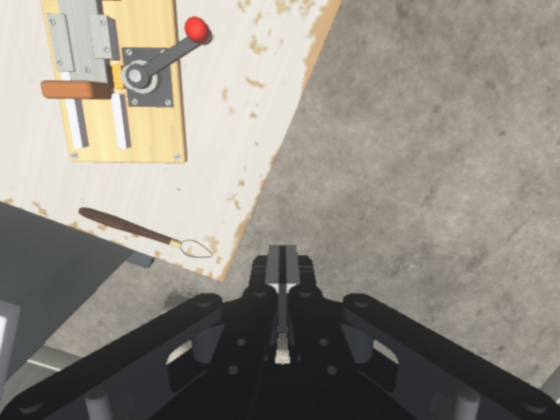

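The lever is locked (knob at (200,30)). One look at the tile from above the jig.

```bash
python3 -m pendant '[[0,0.09,-0.18,-0.01,0,0,0],[0,0.09,-0.18,-0.01,0,0,0],[0,0.09,-0.18,-0.01,0,0,0],[0,0.09,-0.18,-0.01,0,0,0],[0,0.09,-0.18,-0.01,0,0,0]]' | head -2
python3 - <<'E'
from h import *
i=snap('wrist');cv2.imwrite('pics/w5.png',cv2.resize(i['image'][0:300,120:440],(640,600),interpolation=cv2.INTER_CUBIC))
E
```

```text
time_s: 15.5
position: [0.5031, -0.2258, 0.2546]
```

View pics/w5.png

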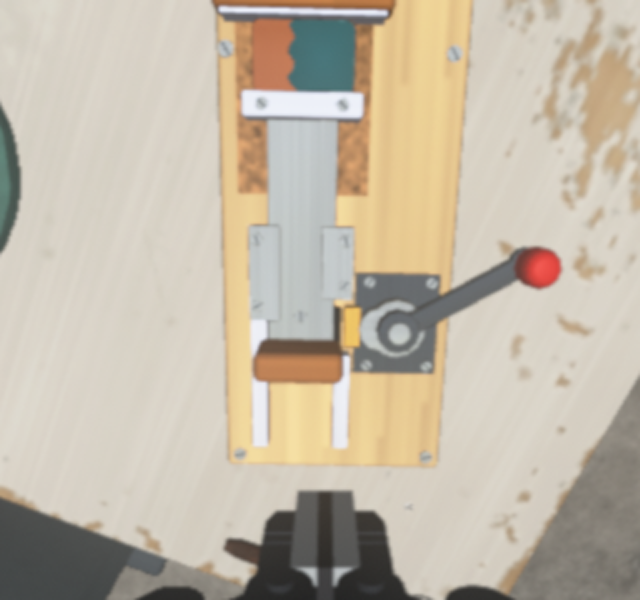

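The tile (crop (305,55)) sits square between jaw and fence, and the lever (knob at (538,268)) is locked. The robot touches nothing, so I'm handing in.

```bash
python3 -c "
from rig import env
print(env.close_job())"
```

```text
the job is handed in; nothing more can be done
None
```

The job is handed in: the teal tile is clamped square against the fence, the cam lever is back at its locked stop, nothing else was touched, and it took about 16 s of robot time.

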